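# Catch hex blanks from the gravity chute and weigh them

### The job

Lift the steel catch bin by its handle up off the stand's hooks, hold it under the lip of the chute and push the paddle in with it, so that the gate opens and all three hex blanks slide into the bin in your hand. Then set the bin gently, upright and with all three blanks in it, on the middle of the scale's weighing plate and let go. Do not let any blank fall on the bench, do not open the gate without the bin in hand, and do not shift or knock over the other things on the bench.

Things in the scene. Friction and masses are not known exactly. Their poses are not given: they have to be found in the camera images.
- bin: Open sheet-steel bin, outside 110 (x) x 90 (y) x 60 mm, walls 4, 0.25 kg. Origin: centre of underside. Straight black handle bar, 14 mm wide (y), 38 to 56 mm above the underside, x = -55 to -133 mm. A lug on each side (y out to +-56 mm, x = -10 to +4, 48 to 54 mm above the underside), by which it hangs level in the stand's two hooked arms at the start, underside 79 mm above the bench.
- bin_grip (a point): Centre of the place to grip the bin's handle: 98 mm from the bin's origin along its -x, 47 mm above its underside. Axes as the bin's.
- stand: Fixed blue stand. Origin on the bench under the bin's hanging place. Two level arms (10 mm wide, y = -53 and +53 mm, tops 127 mm up) come forward (-x) from a back plate 130 wide, 190 mm tall (face at x = 63 mm) and end in hooks turned up to 139 mm, which hold the bin's lugs; its handle points to -x. Raise the bin at least 15 mm before moving it forward. Stand and scale may each be left or right.
- chute: Fixed gravity chute. Origin on the bench below its lip. Open steel trough, 40 mm wide inside, sloping 40 degrees down towards -x to its lip, 170 mm up. Grey housing 80 mm wide, from x = 65 mm; open under the lip. A gate flap at the lip, hung between posts 70 mm apart (160 to 212 mm up), swings out up to 60 mm in front of the lip, never below 155 mm. Pieces fall 0 to 70 mm in front of the lip.
- chute_lip (a point): Middle of the lower lip of the trough floor, 170 mm above the bench, axes as the chute's.
- paddle (a joint): How far the paddle under the lip is pushed in towards the chute's +x, 0 to 0.03 m. Upright aluminium plate, 70 mm wide, 60 to 135 mm above the bench, front face at chute x = -6 mm at rest, sprung back with 3 to 5 N. It swings the gate flap up: pushed in 22 to 28 mm the gate lets all pieces pass; let go, it shuts.
- paddle_face (a point): Centre of the paddle's front face (97 mm above the bench); moves with the paddle.
- scale: Fixed counting scale. Origin on the bench under the middle of its steel weighing plate. Body 180 x 160 mm (x from -95 to +85 mm); a low display strip at its front (-x) side, top 43 mm above the bench.
- scale_top (a point): Middle of the top of the weighing plate, 50 mm above the bench; the plate is 145 (x) x 150 (y) mm, its middle 7 mm to +x of this point. Axes as the scale's.
- hex1_mid (a point): Centre of steel hexagonal blank 1 of 3 (counted from the lip upwards at the start): 30 mm across flats, 22 mm tall, about 0.08 kg; at the start lying in the chute behind the gate. z is the hexagon's axis.
- hex2_mid (a point): Centre of steel hexagonal blank 2 of 3 (counted from the lip upwards at the start): 30 mm across flats, 22 mm tall, about 0.08 kg; at the start lying in the chute behind the gate. z is the hexagon's axis.
- hex3_mid (a point): Centre of steel hexagonal blank 3 of 3 (counted from the lip upwards at the start): 30 mm across flats, 22 mm tall, about 0.08 kg; at the start lying in the chute behind the gate. z is the hexagon's axis.
- pump_large: Bystander: gear pump standing with its shaft up, 85 x 72 mm, 108 mm tall with shaft. Origin under its centre, z up.
- pump_small: Bystander: smaller gear pump standing with its shaft up, 70 x 60 mm, 98 mm tall with shaft. Origin under its centre.
- coupling: Bystander: steel shaft coupling standing upright, 32 mm diameter, 60 mm tall. Origin under its centre.
- spool: Bystander: brass valve spool standing upright, 32 mm diameter, 66 mm tall. Origin under its centre.
- calculator: Bystander: pocket calculator lying flat, 130 (x) x 75 x 16 mm. Origin under its centre.
- caliper: Bystander: caliper lying flat, 200 mm long along its x, jaws to -y by 50 mm, 8 mm thick. Origin under the middle of the beam.
- oil_can: Bystander: closed grey can, 48 mm diameter, 140 mm tall, standing. Origin under its centre.
- mug: Bystander: white mug, 72 mm diameter, 90 mm tall, handle at +y. Origin under its centre.
Not all that is in view belongs to the job. What is shaped like the bin but red is not meant. Leave any pink look-alike of the stand alone.

How it is judged:
By the outcome, as a careful person would: the job done as asked, in the order asked, and still so for the second after the job is handed in, with the robot touching nothing.
It also fails if it takes over 54 s, if anything falls off the work surface, if the arm or the gripper's body presses on something with over 40 N, if the wrist force passes 120 N, or if a joint passes its speed limit or range.

### The arm

A 7-joint arm with a two-finger parallel gripper is mounted at the origin on the work surface. World frame = base frame: x ahead of the robot, y to its left, z up, the work surface at z = 0. Lengths are in m, angles in rad, forces in N, time in s.
With the tool pointing down it reaches from about 0.425 to 0.875 m from the base axis. Payload 4.7 kg.
Tool frame: the origin (TCP) lies on the centre line of the jaws, within the pads' length; the fingertips stand 14 mm ahead of it and the grasp point (between the pads) lies 5 mm behind it; z points along the fingers, y is the line along which they close (so a half turn about z gives the same grasp; the last joint's range is limited). The gripper opens to 87 mm and grips with 3 to 60 N. Pads are 19 mm wide; open, the fingers measure 117 mm over their backs; the gripper's body (75 mm by 190 mm) begins 51 mm behind the grasp point.
Start: joints at [0.014, 0.321, -0.07, 1.45, 0.023, 1.371, -0.057], TCP at [0.65, -0, 0.237] pointing down, gripper open.
Joint ranges: [-2.86, 2.86], [-0.3, 2.09], [-1.38, 1.24], [0.06, 2.45], [-1.56, 4.7], [0.09, 2.05], [-2.69, 2.69]. Speed limits (rad/s): [2.57, 2.57, 3.14, 3.14, 3.14, 3.14, 3.14].

### API

Orientations are given as a rotation vector (axis times angle).
In Python, from bench import ctrl gives the robot as it stands.
- The arm moves only by the tool send_rows, never from a script. Its argument "steps" is a list of rows, each an object of numbers: "tx", "ty", "tz": the shift along the tool's x, y, z in units of 60 mm (1.0 is 60 mm); "turn": the turn about the tool's z in units of 8 degrees (1.0 is 8 degrees); "grip": the opening, from 0 (shut) to 1 (fully open). A call has 1 to 12 rows; each row shifts and turns the commanded pose from where the row before left it, along the tool's axes as they then stand; what a row does not reach is not made up. A row lasts 1/8 s, in which the tool goes at most 62.5 mm and 10.7 degrees, less where a joint would pass 70% of its speed; a pose out of reach is approached as far as the arm can. A call is refused whole if a number of a shift passes 1 or a number of a turn 1, either way. A call with a gripper value outside its range is refused whole. The fingers move at their own pace and stop on an object; "newtons" is the grip in N (left out, the last holds). Time passes only in rows, so rows that do not move let the fingers close. It gives the time, the measured TCP pose, the force, the opening and the grip force at its end, in the units of the state.
- ctrl.get_state(): the state, without advancing time (a new reading comes with each control period).
- ctrl.get_image(name): name is "scene" or "side" or "wrist"; returns a dict with "pixels" (400x640x3 uint8, red, green, blue), "K" (3x3 intrinsics, pixels), "cam_to_world" (4x4, takes a point from camera to world coordinates); the wrist camera has in their place "T_tool_cam" (4x4, takes a point from camera to tool coordinates, whose origin is the TCP and whose axes are the flange's). Camera axes: x right, y down, z forward; pixel columns grow to the right and rows downward; lengths in m; the calibration is good to about 2 mm. A picture is of the moment at which its call begins: read the wrist's pose just before it. There is no depth.
- ctrl.close_job(): hands the job in; it is judged then, once.
The state is a dict: "time": time; "joint_positions": joint angles; "qd": joint speeds; "joint_torque": joint torques, N m; "position": TCP position; "tool_rot": TCP orientation; "ft_force": force on the tool from outside, world axes, zero at the start; "torque": the same for the moment, N m; "grip_width": opening from 0.0 (shut) to 1.0 (fully open); "grip_force": force on a finger pad.
Only numpy, scipy, OpenCV 4.12 (cv2) and the standard library are available. Lean on these libraries where they do the work, as an engineer would, in place of code of your own. Each camera call takes 0.05 s, during which the arm holds its last target. There are 200 camera calls.

## Working session

There is one attempt and no reset: what is moved stays moved. The work goes in short steps, Python scripts to look and compute and a tool call to move; the robot and the scene stay as the last step left them, time stands still between calls to the robot, and variables do not carry over. Pictures are saved under pics/ and viewed, at most 10 in all, crops included, and the job is handed in when it is done.

Besides the shell and the picture viewer there is one more tool, called after "Emit:" as name(argument=value, ...) on one line, values as JSON. send_rows: Moves the arm, as the interface text tells. Its arguments: {"type":"object","properties":{"steps":{"type":"array"},"newtons":{"type":"number"}},"required":["steps"]}

```bash
mkdir -p pics; ls
python3 - <<'E'
from bench import ctrl
import cv2,numpy as np
s=ctrl.get_state();print(s['time'],s['position'],s['tool_rot'],s['grip_width'])
for n in('scene','side'):
    r=ctrl.get_image(n);cv2.imwrite(f'pics/{n}0.png',r['pixels'][:,:,::-1]);print(n,r['K'],r['cam_to_world'])
E
```

```text
pics
0.0 [ 6.49456127e-01 -6.74178387e-05  2.35445418e-01] [-2.22052276 -2.22052089  0.00231783] 0.9985888082666518
scene [[389.18978974   0.         324.1053733 ]
 [  0.         389.18978974 197.04794878]
 [  0.           0.           1.        ]] [[ 0.81042478  0.49645676 -0.31103434  0.94934083]
 [ 0.5857189  -0.67571296  0.44759956 -0.68742948]
 [ 0.01204389 -0.54492447 -0.83839863  1.25883107]
 [ 0.          0.          0.          1.        ]]
side [[513.6378663    0.         320.39133455]
 [  0.         513.6378663  196.18028703]
 [  0.           0.           1.        ]] [[-0.95908636 -0.16072072  0.23307123  0.06575084]
 [-0.28257584  0.49270913 -0.82303621  1.54707346]
 [ 0.01744265 -0.85522311 -0.5179664   1.1955759 ]
 [ 0.          0.          0.          1.        ]]
```

View pics/scene0.png

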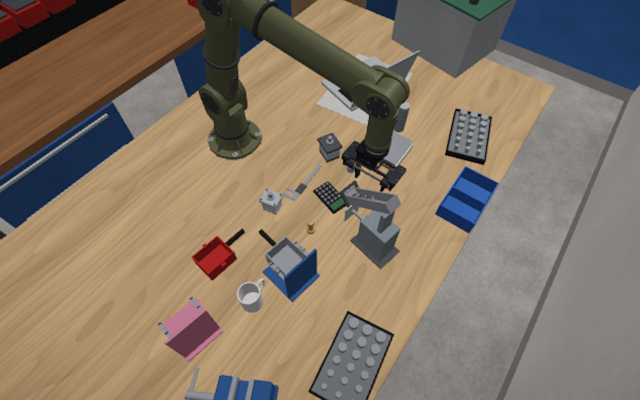

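View pics/side0.png

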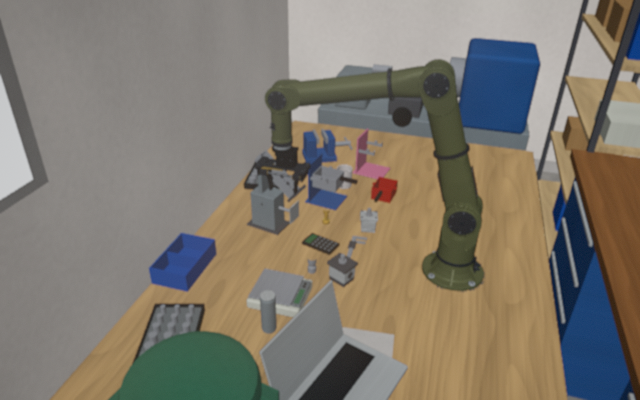

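Two views. Candidates for the bin in scene: the grey bin at (288,255) in the blue stand, and the red bin at (215,258). The grey one on the blue stand fits. The pink stand at (190,325) is the look-alike. The chute is at (375,225), and the scale is partly hidden behind the gripper at (397,148), or (282,290) in side. I'll confirm this in one enlarged crop.

```bash
cat > h.py <<'E'
from bench import ctrl
import cv2,numpy as np
from scipy.spatial.transform import Rotation as R
def cam(n):
    s=ctrl.get_state();r=ctrl.get_image(n)
    if n=='wrist':
        T=np.eye(4);T[:3,:3]=R.from_rotvec(s['tool_rot']).as_matrix();T[:3,3]=s['position'];M=T@r['T_tool_cam']
    else: M=r['cam_to_world']
    return r['pixels'][:,:,::-1].copy(),r['K'],M
def ray(K,M,uv):
    d=M[:3,:3]@np.linalg.solve(K,[uv[0],uv[1],1.]);return M[:3,3],d/np.linalg.norm(d)
def onz(K,M,uv,z):
    o,d=ray(K,M,uv);return o+d*(z-o[2])/d[2]
def tri(a,b):
    A=np.zeros((3,3));y=np.zeros(3)
    for o,d in(a,b):
        P=np.eye(3)-np.outer(d,d);A+=P;y+=P@o
    p=np.linalg.solve(A,y);e=[np.linalg.norm((np.eye(3)-np.outer(d,d))@(p-o)) for o,d in(a,b)]
    return p,max(e)
def proj(K,M,p):
    q=np.linalg.inv(M)@np.r_[p,1];q=K@q[:3];return q[:2]/q[2]
E
python3 - <<'E'
from h import *
a=cv2.imread('pics/scene0.png');b=cv2.imread('pics/side0.png')
c=cv2.resize(a[180:300,240:410],None,fx=4.7,fy=4.7,interpolation=cv2.INTER_CUBIC);cv2.imwrite('pics/c1.png',c)
A=cam('scene')[1:];B=cam('side')[1:]
for n,u,v,z in(('bin',288,255,.14),('red',215,258,.06),('chute base',375,250,0),('lip',353,195,.17),('scale',397,148,.05)):print(n,onz(*A,(u,v),z).round(3))
for n,u,v,z in(('bin',327,178,.14),('scale',282,290,.05)):print(n,onz(*B,(u,v),z).round(3))
E
```

```text
bin [ 0.57  -0.332  0.14 ]
red [ 0.354 -0.458  0.06 ]
chute base [ 0.759 -0.09   0.   ]
lip [ 0.619 -0.042  0.17 ]
scale [0.6   0.325 0.05 ]
bin [ 0.556 -0.281  0.14 ]
scale [0.533 0.34  0.05 ]
```

View pics/c1.png

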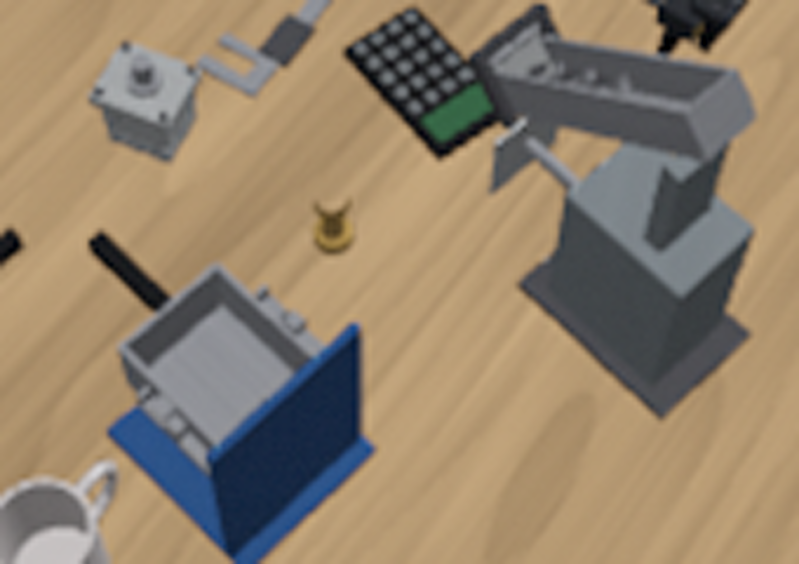

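The crop shows the steel bin with its black handle (tip at scene (260.6,231)) hanging in the blue stand. The chute has its gate and paddle facing lower left, and the brass spool stands between them. First I'll get rough yaws and positions from the scene and side views.

Run:
```python
from h import *
A=cam('scene')[1:]
S=lambda u,v:(240+u/4.7,180+v/4.7)
for n,u,v,z in(('h tip',97,240,.135),('h base',165,300,.135),('rim FL',217,268,.139),('rim FR',125,350,.139),
 ('plate top L',356,328,.19),('plate top R',212,458,.19),('pad top1',522,122,.135),('pad top2',495,148,.135),('base near',660,412,0),('base r',748,335,0),('base l',522,285,0),('flap top a',480,55,.2),('b',540,8,.2),('spool',333,240,0),('mug rim',60,510,.09),('pump',143,75,.098)):print(n,onz(*A,S(u,v),z).round(3))
r=ctrl.get_image('wrist');print(r['K'],r['T_tool_cam'].round(3))
```

```text
h tip [ 0.443 -0.317  0.135]
h base [ 0.511 -0.324  0.135]
rim FL [ 0.525 -0.286  0.139]
rim FR [ 0.514 -0.37   0.139]
plate top L [ 0.643 -0.285  0.19 ]
plate top R [ 0.624 -0.408  0.19 ]
pad top1 [ 0.627 -0.062  0.135]
pad top2 [ 0.624 -0.092  0.135]
base near [ 0.81  -0.136  0.   ]
base r [ 0.831 -0.044  0.   ]
base l [ 0.67 -0.11  0.  ]
flap top a [ 0.592 -0.07   0.2  ]
b [ 0.604 -0.012  0.2  ]
spool [ 0.53  -0.164  0.   ]
mug rim [ 0.536 -0.468  0.09 ]
pump [ 0.362 -0.177  0.098]
[[311.76108291   0.         320.75998377]
 [  0.         311.76108291 205.22354746]
 [  0.           0.           1.        ]] [[-0.    -0.959 -0.285  0.077]
 [ 1.     0.    -0.001  0.001]
 [ 0.001 -0.285  0.959 -0.15 ]
 [ 0.     0.     0.     1.   ]]
```

Emit:
send_rows(steps=[{"tz": -1},{"tz": -1},{"tx": -0.9,"ty": -0.5},{"tx": -0.9,"ty": -0.5},{"tx": -0.9,"ty": -0.5},{"tx": -0.9,"ty": -0.5,"turn": -1},{"turn": -1},{"turn": -1},{"turn": -1},{"turn": -1},{"turn": -1},{"turn": -1}])

```text
validation failed for argument at $.st...
```

Emit:
send_rows(steps=[{"turn": -1},{"turn": -1},{"turn": -1},{"turn": -0.3},{},{}])

```text
validation failed for argument at $.st...
```

Run:
```python
from h import *
s=ctrl.get_state();print(s['time'],s['position'],R.from_rotvec(s['tool_rot']).as_matrix().round(3),s['joint_positions'])
for n in('scene','side','wrist'):
    i,K,M=cam(n);cv2.imwrite(f'pics/{n}1.png',i);np.savez(f'pics/{n}1.npz',K=K,M=M)
a=cv2.imread('pics/scene1.png');b=cv2.imread('pics/side1.png')
f=lambda x,k:cv2.resize(x,None,fx=k,fy=k,interpolation=cv2.INTER_CUBIC)
# left: scene (scale + chute) x4 ; right: side x4
c=np.hstack([f(a[80:225,310:410],4),f(b[155:300,235:335],4)]);cv2.imwrite('pics/c2.png',c);print(c.shape)
```

```text
0.3 [ 6.49850898e-01 -4.44385834e-05  2.36199683e-01] [[-0.     1.    -0.001]
 [ 1.     0.    -0.   ]
 [-0.    -0.001 -1.   ]] [ 0.01411715  0.32129802 -0.07010178  1.45088435  0.02261657  1.37076787
 -0.05686659]
(580, 800, 3)
```

View pics/wrist1.png

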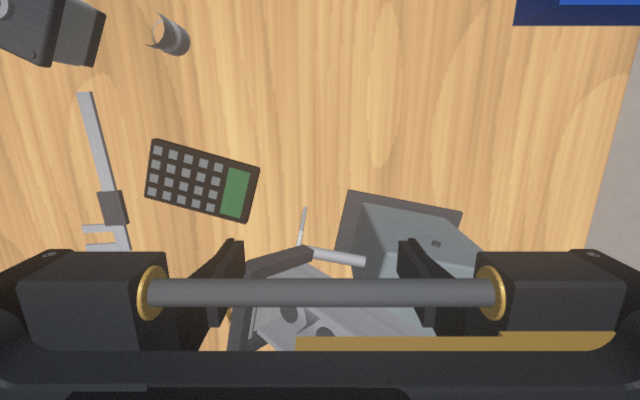

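View pics/c2.png

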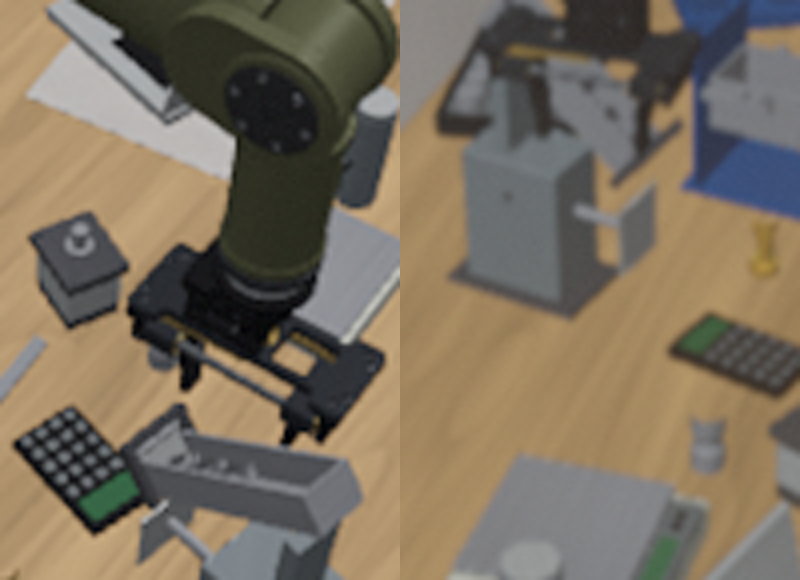

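The wrist view shows the chute under the gripper at (330,300), the calculator at (200,180) and the coupling at (170,35). The crop shows the scale half hidden in scene, and clear in side with its display toward the robot. The move calls were refused, probably because every row needs all its keys, so I'll retry. The wrist camera sees the tool's +x side, so I'll turn +98° to keep the bin in its view.

Emit:
send_rows(steps=[{"tx": 0,"ty": 0,"tz": -1,"turn": 0,"grip": 1},{"tx": 0,"ty": 0,"tz": -1,"turn": 0,"grip": 1},{"tx": -0.9,"ty": -0.5,"tz": 0,"turn": 0,"grip": 1},{"tx": -0.9,"ty": -0.5,"tz": 0,"turn": 0,"grip": 1},{"tx": -0.9,"ty": -0.6,"tz": 0,"turn": 0,"grip": 1},{"tx": -0.9,"ty": -0.6,"tz": 0,"turn": 0,"grip": 1},{"tx": -0.9,"ty": -0.6,"tz": 0,"turn": 0,"grip": 1},{"tx": -0.8,"ty": -0.6,"tz": 0,"turn": 1,"grip": 1},{"tx": 0,"ty": 0,"tz": 0,"turn": 1,"grip": 1},{"tx": 0,"ty": 0,"tz": 0,"turn": 1,"grip": 1},{"tx": 0,"ty": 0,"tz": 0,"turn": 1,"grip": 1},{"tx": 0,"ty": 0,"tz": 0,"turn": 1,"grip": 1}])

```text
time: 1.95
position: [0.4499, -0.312, 0.3567]
tool_rot: [2.85, 1.321, 0.0]
ft_force: [0.1, -0.2, 0.0]
grip_width: 1.006
grip_force: 0.0
```

Emit:
send_rows(steps=[{"tx": 0,"ty": 0,"tz": 0,"turn": 1,"grip": 1},{"tx": 0,"ty": 0,"tz": 0,"turn": 1,"grip": 1},{"tx": 0,"ty": 0,"tz": 0,"turn": 1,"grip": 1},{"tx": 0,"ty": 0,"tz": 0,"turn": 1,"grip": 1},{"tx": 0,"ty": 0,"tz": 0,"turn": 1,"grip": 1},{"tx": 0,"ty": 0,"tz": 0,"turn": 1,"grip": 1},{"tx": 0,"ty": 0,"tz": 0,"turn": 1,"grip": 1},{"tx": 0,"ty": 0,"tz": 0,"turn": 0.2,"grip": 1},{"tx": 0,"ty": 0,"tz": 0,"turn": 0,"grip": 1}])

```text
time: 3.08
position: [0.45, -0.312, 0.3567]
tool_rot: [3.135, -0.205, 0.0]
ft_force: [-0.2, 0.1, -0.6]
grip_width: 1.0
grip_force: 0.0
```

Run:
```python
from h import *
s=ctrl.get_state();print(s['time'],s['position'],R.from_rotvec(s['tool_rot']).as_matrix().round(3),s['joint_positions'])
for n in('scene','side','wrist'):
    i,K,M=cam(n);cv2.imwrite(f'pics/{n}2.png',i);np.savez(f'pics/{n}2.npz',K=K,M=M)
a=cv2.imread('pics/scene2.png');b=cv2.imread('pics/side2.png');w=cv2.imread('pics/wrist2.png')
f=lambda x,k:cv2.resize(x,None,fx=k,fy=k,interpolation=cv2.INTER_CUBIC)
top=np.hstack([f(a[95:285,330:440],3)[:300+0],f(b[160:310,240:390],2)[:300,:300]]) if 0 else None
c=np.zeros((600,800,3),np.uint8)
c[:,:]=0
c[:280,:440]=f(a[100:170,330:440],4)      # scale in scene: x=330+u/4,y=100+v/4
c[:280,440:800]=f(b[260:330,235:325],4)   # scale in side: x=235+(u-440)/4,y=260+v/4
c[280:600,:440]=f(a[180:260,335:445],4)   # chute scene: x=335+u/4,y=180+(v-280)/4
c[280:600,440:800]=f(b[160:240,235:325],4)# chute side
cv2.imwrite('pics/c3.png',c)
```

```text
3.075 [ 0.45001127 -0.31196587  0.35665525] [[ 0.991 -0.13   0.   ]
 [-0.13  -0.991 -0.   ]
 [ 0.     0.    -1.   ]] [ 0.35042647  0.06724547  0.22089674  1.51502969 -0.01480814  1.5607369
 -1.13054638]
```

View pics/wrist2.png

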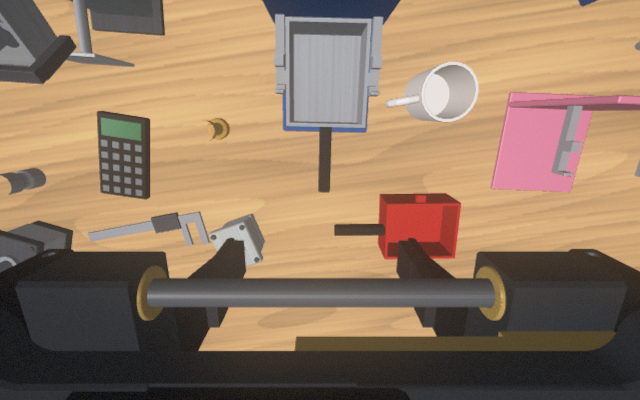

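View pics/c3.png

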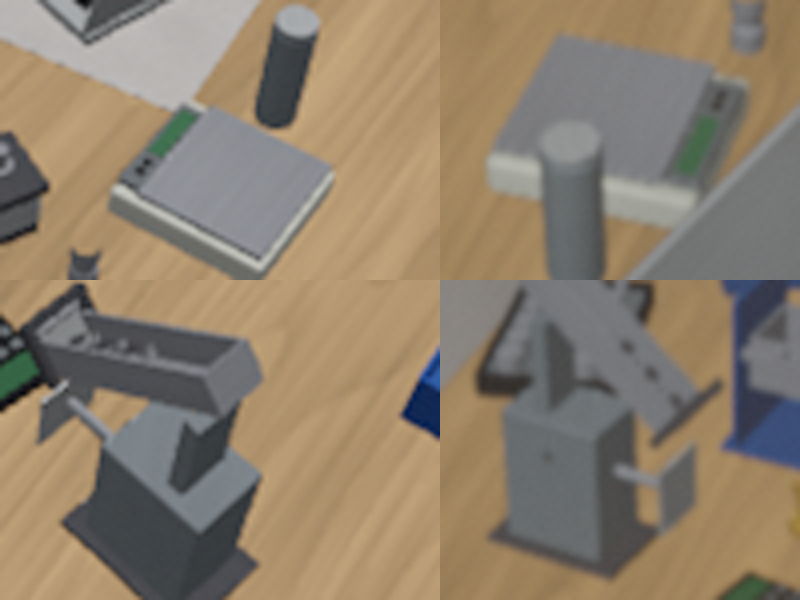

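The wrist view shows the steel bin with its rim corners near (286,18), (372,18), (367,128) and (285,128), and the handle from (325,128) to (325,191). The red bin is apart at (420,225) and the pink stand at (555,140). The crop shows the scale plate corners and the paddle and chute in both views. Now to triangulate.

Run:
```python
from h import *
L=lambda n:(lambda z:(z['K'],z['M']))(np.load(f'pics/{n}2.npz'))
A,B,W=L('scene'),L('side'),L('wrist')
def T(n,a,b,ca=A,cb=B):
    p,e=tri(ray(*ca,a),ray(*cb,b));print(n,p.round(4),'err',round(e,4));return p
sa=lambda u,v:(330+u/4-.4,100+v/4-.4); sb=lambda u,v:(235+(u-440)/4-.4,260+v/4-.4)
ca=lambda u,v:(335+u/4-.4,180+(v-280)/4-.4); cb=lambda u,v:(235+(u-440)/4-.4,160+(v-280)/4-.4)
print('scale plate');
P=[T('far+x+y',sa(333,172),sb(492,157)),T('+x-y',sa(262,260),sb(562,38)),T('-x-y',sa(132,187),sb(715,66))]
for q in((333,172),(262,260),(132,187),(210,107)):print(onz(*A,sa(*q),.05).round(4))
for q in((492,157),(562,38),(715,66),(668,184)):print(' side',onz(*B,sb(*q),.05).round(4))
print('paddle side z=.135',onz(*B,cb(660,482),.135).round(4),onz(*B,cb(694,447),.135).round(4))
print('paddle scene z=.135',onz(*A,ca(68,384),.135).round(4),onz(*A,ca(40,412),.135).round(4))
print('flap low side', [onz(*B,cb(*q),.16).round(4) for q in((652,440),(720,382))])
print('base plate side',[onz(*B,cb(*q),0).round(4) for q in((490,537),(612,577),(655,535))])
print('base plate scene',[onz(*A,ca(*q),0).round(4) for q in((62,520),(180,610),(258,565))])
print('trough back scene'); T('back top +y?',ca(247,342),cb(530,280)) 
# handle mask: dark in wrist & scene
w=cv2.imread('pics/wrist2.png');g=w.max(2)
m=((g<60)).astype(np.uint8)[132:200,305:345]
ys,xs=np.nonzero(m);print('handle wrist rows',ys.min()+132,ys.max()+132)
for r in(138,150,165,180,188):
    x=np.nonzero(m[r-132])[0]+305;print(r,x.min(),x.max())
a=cv2.imread('pics/scene2.png');m=(a.max(2)<60).astype(np.uint8);n,l,st,c=cv2.connectedComponentsWithStats(m)
for k in range(1,n):
    if st[k,4]>8 and 255<c[k][0]<285 and 222<c[k][1]<255:
        y,x=np.nonzero(l==k);print('scene blob',st[k],c[k])
for z in(.125,.135,.145):print(z,onz(*W,(325,191.5),z).round(4),onz(*W,(325,134),z).round(4))
print('tip scene',proj(*A,onz(*W,(325,191.5),.135)),'side',proj(*B,onz(*W,(325,191.5),.135)))
for q in((286,18),(372,18),(368,131),(284,131)):print('rim',onz(*W,q,.139).round(4))
```

```text
scale plate
far+x+y [0.6325 0.3997 0.0361] err 0.0019
+x-y [0.632  0.2499 0.0436] err 0.0032
-x-y [0.4853 0.25   0.0497] err 0.0025
[0.6378 0.3881 0.05  ]
[0.6366 0.2463 0.05  ]
[0.4831 0.249  0.05  ]
[0.4897 0.3903 0.05  ]
 side [0.6239 0.4129 0.05  ]
 side [0.6258 0.2561 0.05  ]
 side [0.4875 0.2514 0.05  ]
 side [0.4785 0.3997 0.05  ]
paddle side z=.135 [ 0.6256 -0.0036  0.135 ] [ 0.615  -0.0736  0.135 ]
paddle scene z=.135 [ 0.628  -0.0602  0.135 ] [ 0.6244 -0.0972  0.135 ]
flap low side [array([ 0.6444, -0.035 ,  0.16  ]), array([ 0.6167, -0.1614,  0.16  ])]
base plate side [array([ 0.8282, -0.0487,  0.    ]), array([ 0.6843, -0.0207,  0.    ]), array([ 0.6683, -0.1041,  0.    ])]
base plate scene [array([ 0.665 , -0.1082,  0.    ]), array([ 0.7967, -0.12  ,  0.    ]), array([ 0.8302, -0.0423,  0.    ])]
trough back scene
back top +y? [ 0.7653 -0.047   0.3068] err 0.0025Traceback (most recent call last):
  File "<stdin>", line 21, in <module>
    return umr_minimum(a, axis, None, out, keepdims, initial, where)
ValueError: zero-size array to reduction operation minimum which has no identity
```

Emit:
send_rows(steps=[{"tx": -0.1,"ty": -1,"tz": 0,"turn": 0,"grip": 1},{"tx": -0.1,"ty": -1,"tz": 0,"turn": 0,"grip": 1},{"tx": -0.1,"ty": -1,"tz": 0,"turn": 0,"grip": 1},{"tx": -0.2,"ty": -1,"tz": 0,"turn": 0,"grip": 1},{"tx": 0,"ty": 0,"tz": 0,"turn": 0,"grip": 1},{"tx": 0,"ty": 0,"tz": 0,"turn": 0,"grip": 1}])

```text
time: 3.98
position: [0.452, -0.0708, 0.3567]
tool_rot: [3.134, -0.208, 0.001]
ft_force: [0.0, -0.6, -0.7]
grip_width: 0.997
grip_force: 0.0
```

Run:
```python
from h import *
s=ctrl.get_state();print(s['time'],s['position'])
i,K,M=cam('wrist');cv2.imwrite('pics/wrist3.png',i);np.savez('pics/wrist3.npz',K=K,M=M)
```

```text
3.975 [ 0.45197263 -0.07084651  0.35673708]
```

Emit:
send_rows(steps=[{"tx": -0.1,"ty": -1,"tz": 0,"turn": 0,"grip": 1},{"tx": -0.1,"ty": -1,"tz": 0,"turn": 0,"grip": 1},{"tx": -0.1,"ty": -1,"tz": 0,"turn": 0,"grip": 1},{"tx": -0.2,"ty": -1,"tz": 0,"turn": 0,"grip": 1},{"tx": -0.2,"ty": -1,"tz": 0,"turn": 0,"grip": 1},{"tx": -0.1,"ty": -1,"tz": 0,"turn": 0,"grip": 1},{"tx": 0,"ty": 0,"tz": 0,"turn": 0,"grip": 1},{"tx": 0,"ty": 0,"tz": 0,"turn": 0,"grip": 1}])

```text
time: 5.03
position: [0.4533, 0.2912, 0.356]
tool_rot: [3.133, -0.212, -0.001]
ft_force: [0.8, -0.1, 0.2]
grip_width: 0.999
grip_force: 0.0
```

Run:
```python
from h import *
s=ctrl.get_state();print(s['time'],s['position'])
i,K,M=cam('wrist');cv2.imwrite('pics/wrist4.png',i);np.savez('pics/wrist4.npz',K=K,M=M)
W=cv2.imread('pics/wrist3.png')
print([proj(*[np.load('pics/wrist3.npz')[k] for k in'KM'],p).round() for p in([.62,-.04,.135],[.67,-.1,0],[.57,-.33,.139],[.43,-.315,.135])])
print([proj(K,M,p).round() for p in([.56,.325,.05],)])
c=np.zeros((600,800,3),np.uint8);c[:375]=0
c[:300]=cv2.resize(W[0:240,0:640],(800,300)) # x u/1.25, y v/1.25
c[300:]=cv2.resize(i[0:240,0:640],(800,300))
cv2.imwrite('pics/c4.png',c)
```

```text
5.025 [0.45331936 0.29119998 0.35600817]
[array([270.,  31.]), array([320.,  10.]), array([546.,  42.]), array([523., 172.])]
[array([285.,  96.])]
```

View pics/c4.png

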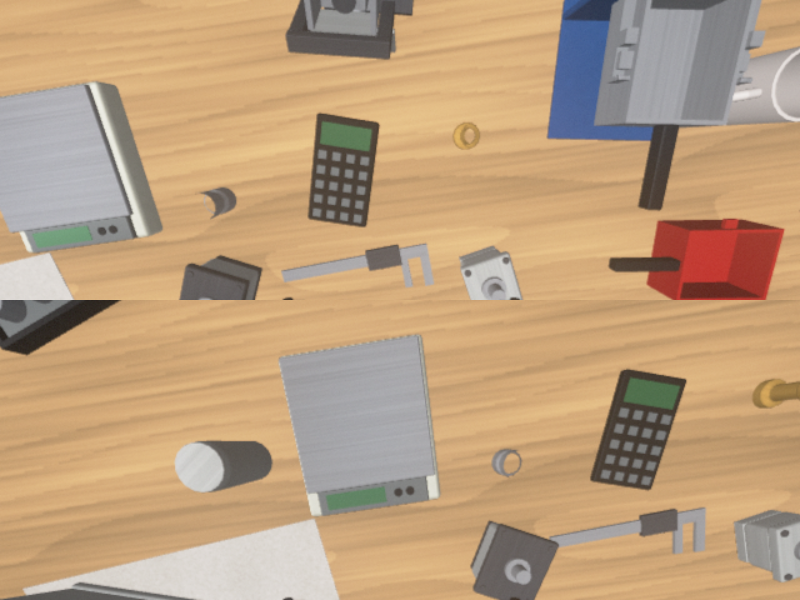

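The mosaic shows, at scale 1.25: the gate flap edge from (288,52) to (391,58) in the first view with the bin at right (handle x≈658), and in the second view the scale plate with corners (281,357), (420,336), (436,475) and the oil can to its left at (200,465). Computing positions.

Run:
```python
from h import *
L=lambda n:(lambda z:(z['K'],z['M']))(np.load(f'pics/{n}.npz'))
A,B,W2,W3,W4=L('scene2'),L('side2'),L('wrist2'),L('wrist3'),L('wrist4')
c=lambda u,v,o=0:(u/1.25,(v-o)/1.25)
print('flap',[onz(*W3,c(*q),.16).round(4) for q in((288,52),(391,58),(340,55))])
q=[(281,357),(420,336),(436,475),(311,493)]
print('scale',[onz(*W4,c(*k,300),.05).round(4) for k in q])
p=[tri(ray(*W4,c(420,336,300)),ray(*W3,c(88,84))),tri(ray(*W4,c(436,475,300)),ray(*W3,c(132,214)))];print('tri',p)
print('can',onz(*W4,c(200,466,300),.14).round(3))
def handle(n,x0,x1,y0,y1):
    w=cv2.imread(f'pics/{n}.png');m=(w.max(2)<75).astype(np.uint8);k,l,st,ce=cv2.connectedComponentsWithStats(m[y0:y1,x0:x1])
    i=1+np.argmax(st[1:,4]);y,x=np.nonzero(l==i);print(n,st[i],ce[i]+[x0,y0],w[160,325] if n=='wrist2' else '')
    for r in range(y.min(),y.max()+1,8):print(r+y0,x[y==r].min()+x0,x[y==r].max()+x0)
    return y.max()+y0
handle('wrist2',300,350,135,205);handle('wrist3',495,550,100,185)
w2=cv2.imread('pics/wrist2.png');print(w2[122:140,325].max(1),w2[184:200,325].max(1),w2[165,312:338].max(1))
w3=cv2.imread('pics/wrist3.png');print(w3[160:175,520].max(1),w3[140,505:550].max(1))
```

```text
flap [array([ 0.6101, -0.0016,  0.16  ]), array([ 0.5949, -0.0829,  0.16  ]), array([ 0.6025, -0.0425,  0.16  ])]
scale [array([0.6328, 0.3936, 0.05  ]), array([0.6327, 0.2454, 0.05  ]), array([0.4887, 0.2444, 0.05  ]), array([0.4878, 0.3908, 0.05  ])]
tri [(array([0.63320965, 0.2452995 , 0.04886365]), np.float64(0.0002775020516310724)), (array([0.48933896, 0.24436843, 0.04932596]), np.float64(0.0007300811652858973))]
can [0.534 0.465 0.14 ]
wrist2 [29  7  2  4  5] [329.8 143.8] [57 66 77]
142 330 330
wrist3 [ 19   0  29  55 750] [528.13866667 122.396     ] 
100 524 542
108 522 540
116 521 538
124 519 537
132 518 535
140 516 533
148 515 520
[119 146 177 173 155  88  74  75  74  78  80  77  78  76  76  78  80  76] [ 83  81  84  82  82  82  80  98 159 214 216 220 221 223 219 218] [193 197 194 197 196 197 170 108  81  81  82  79  80  79  80  82  81  75
 136 182 191 189 190 189 187 185]
[ 87  85  85  84  82  82  82 110 175 208 208 212 215 216 214] [217 217 219 218 216 219 218 218 217 218 135  73  72  75  71  72  69  71
  78  83  76  76  74  70  75  75  76  75  72  87 173 192 191 190 193 192
 194 194 195 194 195 196 196 197 199]
```

Run:
```python
from h import *
L=lambda n:(lambda z:(z['K'],z['M']))(np.load(f'pics/{n}.npz'))
W2,W3=L('wrist2'),L('wrist3')
def edges(n,r,x0,x1):
    w=cv2.imread(f'pics/{n}.png').max(2)[r,x0:x1];x=np.nonzero(w<130)[0]+x0;return x.min(),x.max()
for r in(135,150,165,180,188,190,191):print('w2',r,edges('wrist2',r,308,342))
for r in(102,115,130,140,150,160,164,166):print('w3',r,edges('wrist3',r,506,546))
for z in (.135,):
    for r in(140,185):
        a,b=edges('wrist2',r,308,342);print([onz(*W2,(x,r),z).round(4) for x in(a-.5,(a+b)/2,b+.5)])
# blue stand back plate/rim long edges: rim side edges in wrist2 via gradient
w=cv2.imread('pics/wrist2.png')
for r in(30,60,90,115):print('row',r,[int(v) for v in w[r,272:386].max(1)][::2])
```

```text
w2 135 (np.int64(320), np.int64(330))
w2 150 (np.int64(319), np.int64(330))
w2 165 (np.int64(319), np.int64(329))
w2 180 (np.int64(319), np.int64(329))
w2 188 (np.int64(319), np.int64(329))
w2 190 (np.int64(319), np.int64(329))
w2 191 (np.int64(319), np.int64(328))
w3 102 (np.int64(522), np.int64(542))
w3 115 (np.int64(520), np.int64(539))
w3 130 (np.int64(517), np.int64(536))
w3 140 (np.int64(516), np.int64(534))
w3 150 (np.int64(514), np.int64(532))
w3 160 (np.int64(512), np.int64(530))
w3 164 (np.int64(511), np.int64(529))
w3 166 (np.int64(514), np.int64(528))
[array([ 0.4982, -0.3178,  0.135 ]), array([ 0.4974, -0.3242,  0.135 ]), array([ 0.4965, -0.3306,  0.135 ])]
[array([ 0.4449, -0.3095,  0.135 ]), array([ 0.4441, -0.3161,  0.135 ]), array([ 0.4432, -0.3228,  0.135 ])]
row 30 [219, 217, 173, 173, 171, 175, 129, 174, 178, 89, 92, 89, 93, 89, 90, 91, 88, 92, 91, 92, 88, 90, 91, 90, 90, 92, 91, 88, 88, 89, 90, 91, 89, 89, 91, 89, 89, 89, 89, 87, 92, 94, 89, 88, 89, 89, 131, 134, 175, 176, 138, 173, 174, 173, 174, 205, 216]
row 60 [215, 186, 174, 177, 175, 173, 102, 166, 178, 102, 97, 161, 174, 174, 175, 176, 180, 179, 174, 175, 179, 177, 176, 176, 179, 177, 175, 177, 179, 178, 174, 177, 179, 174, 174, 178, 178, 176, 176, 177, 180, 170, 170, 176, 147, 139, 139, 172, 175, 140, 148, 174, 174, 175, 175, 196, 198]
row 90 [215, 209, 179, 174, 170, 180, 110, 162, 175, 104, 99, 159, 172, 173, 178, 175, 175, 179, 175, 172, 177, 174, 170, 174, 176, 174, 173, 172, 177, 175, 168, 175, 178, 177, 175, 178, 178, 173, 175, 181, 173, 167, 173, 148, 142, 138, 170, 177, 145, 173, 164, 162, 162, 197, 217, 218, 219]
row 115 [222, 224, 224, 223, 223, 197, 155, 169, 176, 110, 100, 157, 167, 170, 174, 176, 174, 179, 173, 171, 174, 169, 167, 172, 174, 174, 170, 174, 174, 170, 172, 171, 176, 172, 171, 176, 173, 174, 175, 175, 167, 171, 166, 140, 138, 160, 175, 148, 212, 218, 220, 221, 221, 221, 221, 223, 222]
```

Run:
```python
from h import *
L=lambda n:(lambda z:(z['K'],z['M']))(np.load(f'pics/{n}.npz'))
W2,W3=L('wrist2'),L('wrist3')
p,e=tri(ray(*W2,(329.3,192)),ray(*W3,(529.2,167.5)));print(p.round(4),round(e,4))
y=np.radians(-8.6);X=np.array([np.cos(y),np.sin(y)]);Y=np.array([-X[1],X[0]])
tip=onz(*W2,(324.3,192),p[2])[:2];print('tip',tip.round(4),'grip',(tip+.035*X).round(4),'origin',(tip+.133*X).round(4))
g=tip+.035*X;s=ctrl.get_state();d=g-s['position'][:2];m=R.from_rotvec(s['tool_rot']).as_matrix();print('tool yaw',np.degrees(np.arctan2(m[1,0],m[0,0])),'tx,ty units',(m[:2,:2].T@d/.06).round(2),s['position'])
```

```text
[ 0.4349 -0.3215  0.1361] 0.0002
tip [ 0.4356 -0.3154] grip [ 0.4702 -0.3206] origin [ 0.5671 -0.3353]
tool yaw -7.81699683630223 tx,ty units [ 1.66 10.06] [0.45340473 0.29069815 0.35622787]
```

Emit:
send_rows(steps=[{"tx": 0.1,"ty": 1,"tz": 0,"turn": 0,"grip": 1},{"tx": 0.1,"ty": 1,"tz": 0,"turn": 0,"grip": 1},{"tx": 0.1,"ty": 1,"tz": 0,"turn": 0,"grip": 1},{"tx": 0.2,"ty": 1,"tz": 0,"turn": 0,"grip": 1},{"tx": 0.2,"ty": 1,"tz": 0,"turn": 0,"grip": 1},{"tx": 0.2,"ty": 1,"tz": 0,"turn": 0,"grip": 1},{"tx": 0.2,"ty": 1,"tz": 0,"turn": 0,"grip": 1},{"tx": 0.2,"ty": 1,"tz": 0,"turn": 0,"grip": 1},{"tx": 0.2,"ty": 1,"tz": 0,"turn": 0,"grip": 1},{"tx": 0.16,"ty": 1,"tz": 0,"turn": 0,"grip": 1},{"tx": 0,"ty": 0,"tz": 0.5,"turn": 0.1,"grip": 1},{"tx": 0,"ty": 0,"tz": 1,"turn": 0,"grip": 1}])

```text
time: 6.58
position: [0.4708, -0.3192, 0.2683]
tool_rot: [3.129, -0.24, 0.009]
ft_force: [1.9, 0.2, -0.2]
grip_width: 0.998
grip_force: 0.0
```

Run:
```python
from h import *
s=ctrl.get_state();g=np.array([.4702,-.3206,.121]);m=R.from_rotvec(s['tool_rot']).as_matrix();print(s['time'],s['position'],np.degrees(np.arctan2(m[1,0],m[0,0])),(m.T@(g-s['position'])/.06).round(2))
```

```text
6.575 [ 0.47078051 -0.31921578  0.26830839] -8.775155781886072 [-0.02  0.02  2.46]
```

Emit:
send_rows(steps=[{"tx": 0,"ty": 0.02,"tz": 0.9,"turn": 0,"grip": 1},{"tx": 0,"ty": 0,"tz": 0.9,"turn": 0,"grip": 1},{"tx": 0,"ty": 0,"tz": 0.4,"turn": 0,"grip": 1},{"tx": 0,"ty": 0,"tz": 0.22,"turn": 0,"grip": 1},{"tx": 0,"ty": 0,"tz": 0,"turn": 0,"grip": 1},{"tx": 0,"ty": 0,"tz": 0,"turn": 0,"grip": 0.4},{"tx": 0,"ty": 0,"tz": 0,"turn": 0,"grip": 0.3}], newtons=30)

```text
time: 7.45
position: [0.472, -0.3167, 0.1228]
tool_rot: [3.132, -0.23, 0.004]
ft_force: [-0.1, -0.1, -0.5]
grip_width: 0.853
grip_force: 0.0
```

Run:
```python
from h import *
s=ctrl.get_state();print(s['time'],s['position'],s['grip_width'],s['ft_force'])
i,K,M=cam('wrist');cv2.imwrite('pics/wrist5.png',i);np.savez('pics/wrist5.npz',K=K,M=M)
w=i.max(2)
print(proj(K,M,[.4702,-.3206,.135]),proj(K,M,[.51,-.3266,.135]))
for r in(170,190,210,230):
    x=np.nonzero(w[r,270:380]<100)[0]+270;print(r,x[:1],x[-1:],len(x), [onz(K,M,(v,r),.135).round(4) for v in(x[0]-.5,x[-1]+.5)] if len(x) else '')
```

```text
7.45 [ 0.47201226 -0.31666298  0.12283772] 0.8527512281813302 [-0.1297715  -0.11071251 -0.50706374]
[327.47757071 281.86457236] [328.26282044 204.08066974]
170 [] [] 0 
190 [270] [379] 104 [array([ 0.5205, -0.3011,  0.135 ]), array([ 0.5132, -0.3506,  0.135 ])]
210 [313] [341] 29 [array([ 0.5082, -0.319 ,  0.135 ]), array([ 0.5063, -0.3323,  0.135 ])]
230 [313] [340] 28 [array([ 0.4985, -0.3175,  0.135 ]), array([ 0.4965, -0.3305,  0.135 ])]
```

Emit:
send_rows(steps=[{"tx": 0,"ty": 0.06,"tz": 0.02,"turn": 0,"grip": 0.5},{"tx": 0,"ty": 0,"tz": 0,"turn": 0,"grip": 0.5},{"tx": 0,"ty": 0,"tz": 0,"turn": 0,"grip": 0.3},{"tx": 0,"ty": 0,"tz": 0,"turn": 0,"grip": 0.3}])

```text
time: 8.0
position: [0.4707, -0.3196, 0.1201]
tool_rot: [-3.133, 0.23, 0.0]
ft_force: [-0.5, 0.3, -0.1]
grip_width: 0.368
grip_force: 0.0
```

Emit:
send_rows(steps=[{"tx": 0,"ty": 0,"tz": 0,"turn": 0,"grip": 0.1},{"tx": 0,"ty": 0,"tz": 0,"turn": 0,"grip": 0},{"tx": 0,"ty": 0,"tz": 0,"turn": 0,"grip": 0},{"tx": 0,"ty": 0,"tz": 0,"turn": 0,"grip": 0},{"tx": 0,"ty": 0,"tz": 0,"turn": 0,"grip": 0},{"tx": 0,"ty": 0,"tz": 0,"turn": 0,"grip": 0}], newtons=40)

```text
time: 8.75
position: [0.4707, -0.3196, 0.1202]
tool_rot: [-3.133, 0.23, -0.0]
ft_force: [0.3, 0.3, 0.1]
grip_width: 0.153
grip_force: 40.0
```

Emit:
send_rows(steps=[{"tx": 0,"ty": 0,"tz": -0.1,"turn": 0,"grip": 0},{"tx": 0,"ty": 0,"tz": -0.2,"turn": 0,"grip": 0},{"tx": 0,"ty": 0,"tz": -0.3,"turn": 0,"grip": 0},{"tx": 0,"ty": 0,"tz": -0.3,"turn": 0,"grip": 0},{"tx": 0,"ty": 0,"tz": -0.3,"turn": 0,"grip": 0},{"tx": 0,"ty": 0,"tz": -0.2,"turn": 0,"grip": 0},{"tx": 0,"ty": 0,"tz": 0,"turn": 0,"grip": 0}], newtons=58)

```text
time: 9.62
position: [0.4713, -0.32, 0.2055]
tool_rot: [3.132, -0.23, 0.003]
ft_force: [0.6, 0.7, -1.6]
grip_width: 0.152
grip_force: 58.0
```

Run:
```python
from h import *
s=ctrl.get_state();print(s['time'],s['position'],s['grip_width'],s['ft_force'],s['torque'])
L=lambda n:(lambda z:(z['K'],z['M']))(np.load(f'pics/{n}.npz'))
W3,W4=L('wrist3'),L('wrist4')
print('pumpL',onz(*W4,(517/1.25,270/1.25),.108),onz(*W3,(220/1.25,278/1.25),.09),'coupling',onz(*W4,(507/1.25,162/1.25),.06))
i,K,M=cam('wrist');cv2.imwrite('pics/wrist6.png',i)
p,_,_=cam('scene');cv2.imwrite('pics/scene6.png',p)
c=np.zeros((560,800,3),np.uint8);c[:280,:448]=cv2.resize(i,(448,280));q=cv2.resize(p[180:300,220:390],(793,560));c=np.hstack([cv2.resize(i,(448,280)),cv2.resize(p[200:290,230:343],(352,280))]);cv2.imwrite('pics/c5.png',c)
```

```text
9.625 [ 0.47133567 -0.32003271  0.20552053] 0.1522221138708126 [ 0.56152126  0.67982443 -1.62800611] [ 0.10537299  0.32589966 -0.00428352]
pumpL [0.38253052 0.17349413 0.108     ] [0.40977633 0.1404699  0.09      ] coupling [0.49309086 0.16530191 0.06      ]
```

View pics/c5.png

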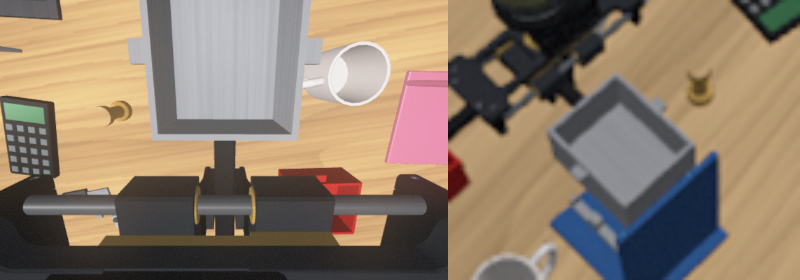

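The bin hangs level in the jaws, clear of the stand, and nothing else was disturbed. Next, move to a standoff in front of the paddle.

Emit:
send_rows(steps=[{"tx": -0.3,"ty": 0,"tz": 0,"turn": 0,"grip": 0},{"tx": -0.4,"ty": -0.3,"tz": 0,"turn": 0,"grip": 0},{"tx": -0.3,"ty": -0.6,"tz": 0,"turn": 0,"grip": 0},{"tx": -0.2,"ty": -0.7,"tz": 0,"turn": 0,"grip": 0},{"tx": 0,"ty": -0.6,"tz": 0.1,"turn": 0,"grip": 0},{"tx": 0,"ty": -0.2,"tz": 0.4,"turn": 0,"grip": 0},{"tx": 0,"ty": 0,"tz": 0.5,"turn": 0,"grip": 0},{"tx": 0,"ty": 0,"tz": 0.3,"turn": 0,"grip": 0},{"tx": 0,"ty": -0.3,"tz": 0,"turn": 0,"grip": 0},{"tx": 0,"ty": -0.6,"tz": 0,"turn": 0,"grip": 0},{"tx": 0,"ty": -0.7,"tz": 0,"turn": 0,"grip": 0}])

```text
time: 11.1
position: [0.4339, -0.0711, 0.1253]
tool_rot: [-3.133, 0.233, 0.002]
ft_force: [1.0, -0.6, -2.9]
grip_width: 0.155
grip_force: 58.0
```

Emit:
send_rows(steps=[{"tx": 0,"ty": -0.6,"tz": 0,"turn": 0,"grip": 0},{"tx": 0,"ty": -0.3,"tz": 0,"turn": 0.2,"grip": 0},{"tx": 0,"ty": 0,"tz": 0,"turn": 0.1,"grip": 0},{"tx": 0,"ty": 0,"tz": 0,"turn": 0,"grip": 0},{"tx": 0,"ty": 0,"tz": 0,"turn": 0,"grip": 0}])

```text
time: 11.72
position: [0.4422, -0.0195, 0.126]
tool_rot: [3.127, -0.298, -0.001]
ft_force: [0.0, -0.5, -2.9]
grip_width: 0.15
grip_force: 58.0
```

```bash
cat > st.py <<'E'
from h import *
s=ctrl.get_state();m=R.from_rotvec(s['tool_rot']).as_matrix();yaw=-10.8
X=np.array([np.cos(np.radians(yaw)),np.sin(np.radians(yaw)),0]);Y=np.array([-X[1],X[0],0])
d=s['position']-np.array([.625,-.046,0])+.153*X
print(s['time'],s['position'].round(4),'yaw',np.degrees(np.arctan2(m[1,0],m[0,0])).round(2),'front vs paddle est',(d@X).round(4),'lat',(d@Y).round(4),'F',s['ft_force'].round(2),'Fx chute',(s['ft_force']@X).round(2),s['torque'].round(2),s['grip_width'])
E
python3 - <<'E'
from st import *
i,K,M=cam('wrist');cv2.imwrite('pics/wrist7.png',i)
g=i.max(2)
# front rim edge visible? project expected rim corners
for n,cc in(('scene',None),('side',None)):
    p,K2,M2=cam(n);cv2.imwrite(f'pics/{n}7.png',p)
E
```

```text
11.725 [ 0.4422 -0.0195  0.126 ] yaw -10.9 front vs paddle est -0.0316 lat -0.0082 F [ 0.01 -0.52 -2.88] Fx chute 0.11 [ 0.08  0.33 -0.02] 0.1502482790278514
```

Emit:
send_rows(steps=[{"tx": 0.1,"ty": -0.13,"tz": 0,"turn": 0,"grip": 0},{"tx": 0.15,"ty": 0,"tz": 0,"turn": 0,"grip": 0},{"tx": 0.15,"ty": 0,"tz": 0,"turn": 0,"grip": 0},{"tx": 0,"ty": 0,"tz": 0,"turn": 0,"grip": 0},{"tx": 0,"ty": 0,"tz": 0,"turn": 0,"grip": 0}])

```text
time: 12.5
position: [0.4673, -0.0152, 0.1259]
tool_rot: [3.128, -0.296, -0.001]
ft_force: [0.1, -0.1, -2.7]
grip_width: 0.149
grip_force: 58.0
```

```bash
python3 st.py
```

```text
12.5 [ 0.4673 -0.0152  0.1259] yaw -10.81 front vs paddle est -0.0077 lat 0.0007 F [ 0.07 -0.14 -2.7 ] Fx chute 0.09 [ 0.12  0.37 -0.03] 0.14904571040715328
```

Emit:
send_rows(steps=[{"tx": 0.05,"ty": 0,"tz": 0,"turn": 0,"grip": 0},{"tx": 0.05,"ty": 0,"tz": 0,"turn": 0,"grip": 0},{"tx": 0,"ty": 0,"tz": 0,"turn": 0,"grip": 0}])

```text
time: 12.88
position: [0.4736, -0.0163, 0.1262]
tool_rot: [3.128, -0.296, 0.0]
ft_force: [-0.2, 0.1, -2.2]
grip_width: 0.158
grip_force: 58.0
```

```bash
python3 st.py
```

```text
12.875 [ 0.4736 -0.0163  0.1262] yaw -10.81 front vs paddle est -0.0013 lat 0.0008 F [-0.22  0.09 -2.21] Fx chute -0.23 [0.16 0.37 0.  ] 0.15756440327103619
```

Emit:
send_rows(steps=[{"tx": 0.05,"ty": 0,"tz": 0,"turn": 0,"grip": 0},{"tx": 0,"ty": 0,"tz": 0,"turn": 0,"grip": 0}])

```text
time: 13.12
position: [0.4763, -0.0168, 0.1261]
tool_rot: [3.128, -0.295, -0.0]
ft_force: [0.2, 0.4, -2.7]
grip_width: 0.155
grip_force: 58.0
```

Emit:
send_rows(steps=[{"tx": 0.05,"ty": 0,"tz": 0,"turn": 0,"grip": 0},{"tx": 0,"ty": 0,"tz": 0,"turn": 0,"grip": 0}])

```text
time: 13.38
position: [0.4789, -0.0172, 0.1259]
tool_rot: [-3.128, 0.295, 0.002]
ft_force: [-1.6, 1.2, -2.1]
grip_width: 0.152
grip_force: 58.0
```

```bash
python3 st.py
```

```text
13.375 [ 0.4789 -0.0172  0.1259] yaw -10.79 front vs paddle est 0.0041 lat 0.0009 F [-1.65  1.22 -2.09] Fx chute -1.85 [0.22 0.71 0.03] 0.15198585958049915
```

Contact with the paddle at about +3.5 mm on my scale. Push in 25 mm and hold.

Emit:
send_rows(steps=[{"tx": 0.15,"ty": 0,"tz": 0,"turn": 0,"grip": 0},{"tx": 0.15,"ty": 0,"tz": 0,"turn": 0,"grip": 0},{"tx": 0.11,"ty": 0,"tz": 0,"turn": 0,"grip": 0},{"tx": 0,"ty": 0,"tz": 0,"turn": 0,"grip": 0},{"tx": 0,"ty": 0,"tz": 0,"turn": 0,"grip": 0},{"tx": 0,"ty": 0,"tz": 0,"turn": 0,"grip": 0},{"tx": 0,"ty": 0,"tz": 0,"turn": 0,"grip": 0},{"tx": 0,"ty": 0,"tz": 0,"turn": 0,"grip": 0}])

```text
time: 14.38
position: [0.503, -0.0221, 0.1258]
tool_rot: [3.127, -0.296, -0.002]
ft_force: [-5.3, 1.0, -5.5]
grip_width: 0.154
grip_force: 58.0
```

```bash
python3 st.py
```

```text
14.375 [ 0.503  -0.0221  0.1258] yaw -10.81 front vs paddle est 0.0287 lat 0.0006 F [-5.34  0.99 -5.52] Fx chute -5.43 [ 0.32  1.7  -0.07] 0.1536920174732943
```

Emit:
send_rows(steps=[{"tx": 0,"ty": 0,"tz": 0,"turn": 0,"grip": 0},{"tx": 0,"ty": 0,"tz": 0,"turn": 0,"grip": 0},{"tx": 0,"ty": 0,"tz": 0,"turn": 0,"grip": 0},{"tx": 0,"ty": 0,"tz": 0,"turn": 0,"grip": 0},{"tx": 0,"ty": 0,"tz": 0,"turn": 0,"grip": 0},{"tx": 0,"ty": 0,"tz": 0,"turn": 0,"grip": 0}])

```text
time: 15.12
position: [0.5034, -0.0221, 0.1261]
tool_rot: [3.127, -0.296, -0.0]
ft_force: [-4.7, 0.7, -6.3]
grip_width: 0.158
grip_force: 58.0
```

```bash
python3 st.py
```

```text
15.125 [ 0.5034 -0.0221  0.1261] yaw -10.81 front vs paddle est 0.029 lat 0.0007 F [-4.7   0.74 -6.27] Fx chute -4.76 [ 0.25  1.75 -0.18] 0.1575303526030424
```

Run:
```python
from h import *
i,K,M=cam('wrist');p,_,_=cam('scene');q,_,_=cam('side')
cv2.imwrite('pics/wrist8.png',i);cv2.imwrite('pics/scene8.png',p);cv2.imwrite('pics/side8.png',q)
f=lambda x,w,h:cv2.resize(x,(w,h),interpolation=cv2.INTER_CUBIC)
c=np.hstack([f(i[0:250,140:500],432,300),f(p[165:260,310:427],368,300)])
d=np.hstack([f(q[150:240,240:370],432,300),f(p[130:215,300:404],368,300)])
cv2.imwrite('pics/c6.png',np.vstack([c,d]))
F=[];
for k in range(6):
    F.append(ctrl.get_state()['ft_force']);
print(np.mean(F,0))
```

```text
[-4.66809104 -0.24575469 -6.2007378 ]
```

View pics/c6.png

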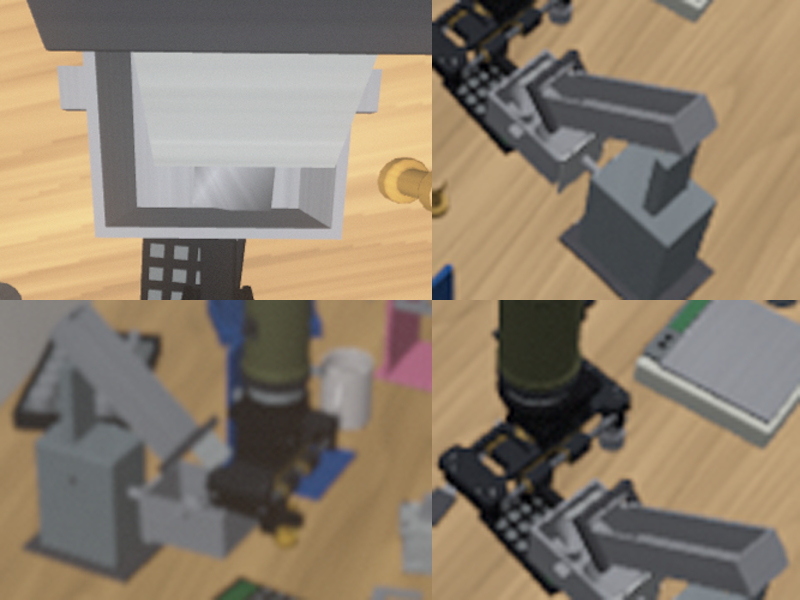

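The trough is empty (scene crop, upper right) and a blank shows in the bin below the flap (wrist crop at (235,188)). The force change of about 3 N fits three blanks. Nothing is on the bench. Now back out level under the flap.

Emit:
send_rows(steps=[{"tx": -0.1,"ty": 0,"tz": 0,"turn": 0,"grip": 0},{"tx": -0.2,"ty": 0,"tz": 0,"turn": 0,"grip": 0},{"tx": -0.25,"ty": 0,"tz": 0,"turn": 0,"grip": 0},{"tx": -0.25,"ty": 0,"tz": 0,"turn": 0,"grip": 0},{"tx": -0.2,"ty": 0,"tz": 0,"turn": 0,"grip": 0},{"tx": -0.15,"ty": 0,"tz": 0,"turn": 0,"grip": 0},{"tx": 0,"ty": -0.2,"tz": 0,"turn": 0,"grip": 0},{"tx": -0.1,"ty": -0.4,"tz": 0,"turn": 0,"grip": 0},{"tx": -0.1,"ty": -0.4,"tz": 0,"turn": 0,"grip": 0},{"tx": 0,"ty": -0.3,"tz": -0.1,"turn": 0,"grip": 0},{"tx": 0,"ty": 0,"tz": -0.4,"turn": 0,"grip": 0},{"tx": 0,"ty": 0,"tz": -0.5,"turn": 0,"grip": 0}])

```text
time: 16.77
position: [0.4385, 0.0712, 0.1863]
tool_rot: [-3.128, 0.293, 0.001]
ft_force: [0.2, -0.5, -5.5]
grip_width: 0.151
grip_force: 58.0
```

Run:
```python
from st import *
i,K,M=cam('wrist');cv2.imwrite('pics/wrist9.png',i);print(ctrl.get_state()['ft_force'])
# bin inside: expected floor region and count of distinct blobs by brightness
T=np.eye(4);T[:3,:3]=m;T[:3,3]=s['position']
for p in([.046,.041,.01],[.046,-.041,.01],[.150,.041,-.01],[.150,-.041,-.01]):print(proj(K,M,(T@np.r_[p,1])[:3]).round())
g=cv2.cvtColor(i,cv2.COLOR_BGR2GRAY);print(g[0:180:8,190:460:12])
```

```text
16.775 [0.4385 0.0712 0.1863] yaw -10.71 front vs paddle est -0.0521 lat 0.0801 F [ 0.21 -0.54 -5.47] Fx chute 0.31 [ 0.16  0.43 -0.01] 0.15079924834052783
[2.83564921 0.38921275 1.14126883]
[398. 179.]
[241. 179.]
[431. -89.]
[206. -89.]
[[192 193 124  94  91 182 183 189 187 185 184 188 179 181 186 183 179 175
  146 149 181 193 198]
 [198 195 153  92  93 181 186 188 188 184 186 187 183 182 188 185 179 165
  147 148 182 201 204]
 [194 185 183  96  97 184 186 189 186 188 188 190 182 185 189 185 180 156
  149 148 181 185 188]
 [187 190 183  98  95 184 187 186 189 186 186 183 182 185 187 187 179 158
  148 146 183 199 200]
 [191 191 184  94  94 182 186 189 188 151 186 177 174 160 191 188 182 150
  146 147 186 206 206]
 [191 189 184  97  97 183 187 189 190 167 189 176 170 155 190 187 182 147
  146 147 185 207 208]
 [190 197 184  99  97 185 187 193 190 173 180 171 165 147 190 187 180 149
  151 148 185 211 207]
 [192 182 185  98 101 181 187 192 190 182 175 176 156 137 192 187 180 149
  152 146 183 201 208]
 [183 182 185 100  99 182 187 193 189 181 181 163 144 128 192 189 178 148
  153 149 1
[... 670 characters left out ...]
151 158 181 177 171]
 [193 190 189 100 102 103 184 192 185 156 185 181 180 173 136 186 180 153
  153 172 175 184 184]
 [198 198 191 104 103 104 185 187 185 168 189 180 177 168 117 186 182 151
  148 179 187 184 185]
 [202 195 191 103 102 104 179 185 183 177 184 178 172 161 112 187 182 153
  148 183 186 185 178]
 [189 186 191 106 101 101 183 187 182 186 176 180 165 148 108 186 179 151
  151 186 187 191 184]
 [197 197 188 102 100 101 182 186 182 180 179 177 158 137 101 186 179 150
  149 186 189 188 186]
 [181 186 185 114 101 101 183 187 183 184 178 161 147 131  98 185 181 150
  149 185 181 187 194]
 [185 188 189 134  99  96  98  99  97  96  98 110 103  97  96  99  99 149
  151 188 197 192 194]]
```

Emit:
send_rows(steps=[{"tx": 0,"ty": -0.3,"tz": 0,"turn": -0.1,"grip": 0},{"tx": 0,"ty": -0.6,"tz": 0,"turn": -0.2,"grip": 0},{"tx": -0.1,"ty": -0.7,"tz": 0,"turn": -0.2,"grip": 0},{"tx": -0.1,"ty": -0.7,"tz": 0,"turn": -0.2,"grip": 0},{"tx": 0,"ty": -0.7,"tz": 0,"turn": -0.2,"grip": 0},{"tx": 0,"ty": -0.6,"tz": 0,"turn": -0.2,"grip": 0},{"tx": 0,"ty": -0.4,"tz": 0,"turn": -0.2,"grip": 0},{"tx": 0,"ty": -0.1,"tz": 0,"turn": -0.05,"grip": 0},{"tx": 0,"ty": 0,"tz": 0,"turn": 0,"grip": 0},{"tx": 0,"ty": 0,"tz": 0,"turn": 0,"grip": 0},{"tx": 0,"ty": 0,"tz": 0,"turn": 0,"grip": 0}])

```text
time: 18.2
position: [0.4547, 0.3142, 0.1863]
tool_rot: [3.141, -0.003, 0.001]
ft_force: [-0.2, -0.3, -4.3]
grip_width: 0.153
grip_force: 58.0
```

Run:
```python
from st import *
g=np.array([.459,.3185,.096]);print('units',(m.T@(g-s['position'])/.06).round(2))
F=[];
for k in range(12):
    ctrl.get_image('wrist');t=ctrl.get_state();F.append(np.r_[t['ft_force'],t['torque']])
print(np.mean(F,0).round(2),np.std(F,0).round(2))
p,K,M=cam('scene');cv2.imwrite('pics/scene10.png',p)
i,_,_=cam('wrist');cv2.imwrite('pics/wrist10.png',i)
```

```text
18.2 [0.4547 0.3142 0.1863] yaw -0.12 front vs paddle est -0.0818 lat 0.3219 F [-0.23 -0.35 -4.3 ] Fx chute -0.16 [ 0.04  0.51 -0.01] 0.1530233789399998
units [ 0.07 -0.07  1.5 ]
[-0.27  0.08 -4.48  0.03  0.51  0.01] [0.59 0.44 0.46 0.03 0.03 0.03]
```

Run:
```python
from h import *
s=ctrl.get_state()
A=cam('scene')[1:]
X=np.array([np.cos(np.radians(-10.8)),np.sin(np.radians(-10.8)),0])
a,b=[cv2.cvtColor(cv2.imread(f'pics/{n}.png'),cv2.COLOR_BGR2GRAY).astype(int) for n in('scene2','scene10')]
for t in(.01,.03,.05,.07,.09,.11):
    p=np.array([.631,-.047,.17])+t*(np.cos(.698)*X+np.sin(.698)*np.array([0,0,1]));u,v=proj(*A,p).round().astype(int)
    print(t,(u,v),'before',a[v-4:v+5:2,u],'after',b[v-4:v+5:2,u],'absdiff',np.abs(a-b)[v-5:v+6,u-3:u+4].mean().round(1))
m=R.from_rotvec(s['tool_rot']).as_matrix()
z=s['position'];O=np.array([z[0]+.098,z[1],z[2]-.042])
c=[proj(*A,O+np.array(q)).round() for q in([-.051,-.041,.06],[.051,-.041,.06],[.051,.041,.06],[-.051,.041,.06],[-.051,-.041,.004],[.051,-.041,.004],[.051,.041,.004],[-.051,.041,.004])];print(np.array(c).tolist())
c=np.array(c);x0,y0=c.min(0).astype(int);x1,y1=c.max(0).astype(int)
for r in range(y0,y1,2):print(r,x0,b[r,x0:x1:2].tolist())
i=cv2.cvtColor(cv2.imread('pics/wrist10.png'),cv2.COLOR_BGR2GRAY);print(i[0:40:6,250:400:6])
```

```text
0.01 (np.int64(357), np.int64(198)) before [125 101  94  76  79] after [122 135  90  77  75] absdiff 11.2
0.03 (np.int64(361), np.int64(199)) before [ 66 105  88  77  78] after [ 74 122  85  76  76] absdiff 7.3
0.05 (np.int64(365), np.int64(200)) before [115  98  84  78  79] after [ 74 126  82  76  77] absdiff 7.0
0.07 (np.int64(368), np.int64(200)) before [ 67  99 110  79  79] after [ 76 108 107  77  77] absdiff 6.5
0.09 (np.int64(372), np.int64(201)) before [112 117 106  77  79] after [ 75 113 103  78  78] absdiff 5.2
0.11 (np.int64(377), np.int64(202)) before [ 76 114 104  78  80] after [ 75 112 102  76  77] absdiff 1.5
[[374.0, 117.0], [398.0, 129.0], [409.0, 116.0], [386.0, 105.0], [373.0, 128.0], [396.0, 140.0], [406.0, 127.0], [384.0, 115.0]]
105 373 [87, 24, 164, 180, 182, 181, 158, 178, 184, 156, 147, 146, 138, 149, 168, 166, 169, 168]
107 373 [35, 167, 180, 179, 181, 162, 84, 80, 144, 149, 147, 143, 127, 90, 159, 169, 171, 168]
109 373 [30, 93, 163, 182, 165, 82, 71, 72, 72, 96, 135, 146, 108, 71, 70, 93, 108, 81]
111 373 [13, 24, 26, 119, 92, 106, 115, 83, 73, 73, 73, 110,
[... 1306 characters left out ...]
85 190 189 188 188 189 179 186 183 185
  191 186 184 186 177 180 181]
 [184 178 186 187 188 181 189 187 187 191 188 190 190 190 182 188 186 184
  188 186 185 191 183 182 172]
 [184 181 185 189 189 181 189 189 187 190 191 190 191 191 182 187 185 188
  191 186 186 188 180 182 164]
 [186 183 189 186 190 181 187 193 187 192 189 190 192 192 179 189 186 186
  189 188 188 191 180 183 158]
 [185 177 182 185 186 188 190 190 170 185 190 191 191 193 183 190 189 189
  193 189 189 190 180 184 158]
 [139 175 179 183 182 184 189 176 162 146 128 191 192 195 186 191 190 191
  192 189 190 193 180 183 154]
 [145 179 182 186 186 186 182 168 153 140 117 190 190 193 187 189 186 191
  191 189 190 191 182 186 150]]
```

The chute readings along the trough are now uniform, so all three blanks have left it. Now lowering onto the plate.

Emit:
send_rows(steps=[{"tx": 0.07,"ty": -0.07,"tz": 0.2,"turn": 0,"grip": 0},{"tx": 0,"ty": 0,"tz": 0.4,"turn": 0,"grip": 0},{"tx": 0,"ty": 0,"tz": 0.4,"turn": 0,"grip": 0},{"tx": 0,"ty": 0,"tz": 0.25,"turn": 0,"grip": 0},{"tx": 0,"ty": 0,"tz": 0.15,"turn": 0,"grip": 0},{"tx": 0,"ty": 0,"tz": 0.07,"turn": 0,"grip": 0},{"tx": 0,"ty": 0,"tz": 0,"turn": 0,"grip": 0},{"tx": 0,"ty": 0,"tz": 0,"turn": 0,"grip": 0}])

```text
time: 19.95
position: [0.4591, 0.3201, 0.099]
tool_rot: [-3.141, 0.0, -0.003]
ft_force: [-1.3, 0.7, -1.5]
grip_width: 0.16
grip_force: 58.0
```

Emit:
send_rows(steps=[{"tx": 0,"ty": 0,"tz": 0.04,"turn": 0,"grip": 0},{"tx": 0,"ty": 0,"tz": 0.02,"turn": 0,"grip": 0},{"tx": 0,"ty": 0,"tz": 0,"turn": 0,"grip": 0}])

```text
time: 20.32
position: [0.4585, 0.3202, 0.0949]
tool_rot: [-3.141, -0.001, -0.001]
ft_force: [-3.6, 0.4, 2.5]
grip_width: 0.156
grip_force: 58.0
```

Emit:
send_rows(steps=[{"tx": 0,"ty": 0,"tz": 0.03,"turn": 0,"grip": 0},{"tx": 0,"ty": 0,"tz": 0,"turn": 0,"grip": 0}])

```text
time: 20.58
position: [0.4584, 0.3202, 0.0927]
tool_rot: [-3.141, -0.001, -0.001]
ft_force: [-4.2, 0.4, 2.0]
grip_width: 0.153
grip_force: 58.0
```

Emit:
send_rows(steps=[{"tx": 0,"ty": 0,"tz": 0.02,"turn": 0,"grip": 0},{"tx": 0,"ty": 0,"tz": 0,"turn": 0,"grip": 0}], newtons=25)

```text
time: 20.82
position: [0.4585, 0.3198, 0.0914]
tool_rot: [-3.141, -0.0, -0.0]
ft_force: [-3.8, 0.0, 3.1]
grip_width: 0.159
grip_force: 25.0
```

```bash
python3 st.py
```

```text
20.825 [0.4585 0.3198 0.0914] yaw 0.0 front vs paddle est -0.0791 lat 0.3282 F [-3.79  0.04  3.11] Fx chute -3.73 [0.1  0.56 0.03] 0.15866946628650086
```

Emit:
send_rows(steps=[{"tx": 0,"ty": 0,"tz": 0,"turn": 0,"grip": 0},{"tx": 0,"ty": 0,"tz": 0.01,"turn": 0,"grip": 0},{"tx": 0,"ty": 0,"tz": 0,"turn": 0,"grip": 0}], newtons=8)

```text
time: 21.2
position: [0.4586, 0.3198, 0.0914]
tool_rot: [-3.142, 0.0, -0.001]
ft_force: [-3.6, -1.2, 6.3]
grip_width: 0.163
grip_force: 8.0
```

Emit:
send_rows(steps=[{"tx": 0,"ty": 0,"tz": 0,"turn": 0,"grip": 0},{"tx": 0,"ty": 0,"tz": 0,"turn": 0,"grip": 0}], newtons=3)

```text
time: 21.45
position: [0.4589, 0.3198, 0.0909]
tool_rot: [-3.141, 0.0, -0.001]
ft_force: [-1.3, 0.8, 3.9]
grip_width: 0.162
grip_force: 3.0
```

```bash
python3 st.py
```

```text
21.45 [0.4589 0.3198 0.0909] yaw -0.01 front vs paddle est -0.0787 lat 0.3282 F [-1.34  0.81  3.9 ] Fx chute -1.47 [0.12 0.47 0.1 ] 0.16160831749853946
```

Emit:
send_rows(steps=[{"tx": 0,"ty": 0,"tz": -0.01,"turn": 0,"grip": 0},{"tx": 0,"ty": 0,"tz": 0,"turn": 0,"grip": 0.25},{"tx": 0,"ty": 0,"tz": 0,"turn": 0,"grip": 0.4},{"tx": 0,"ty": 0,"tz": 0,"turn": 0,"grip": 0.5},{"tx": 0,"ty": 0,"tz": 0,"turn": 0,"grip": 0.5},{"tx": 0,"ty": 0,"tz": 0,"turn": 0,"grip": 0.5}])

```text
time: 22.2
position: [0.4585, 0.3197, 0.0914]
tool_rot: [3.142, 0.0, 0.0]
ft_force: [0.6, 0.4, -0.3]
grip_width: 0.49
grip_force: 0.0
```

Run:
```python
from st import *
i,K,M=cam('wrist');cv2.imwrite('pics/wrist11.png',i)
g=i.max(2)
for r in(200,215,230,245):
    x=np.nonzero(g[r,280:370]<100)[0]+280;print(r,x[:1],x[-1:],[onz(K,M,(v,r),.106).round(4) for v in(x[0]-.5,x[-1]+.5)] if len(x) else '')
```

```text
22.2 [0.4585 0.3197 0.0914] yaw 0.0 front vs paddle est -0.0791 lat 0.3281 F [ 0.64  0.38 -0.28] Fx chute 0.56 [0.08 0.08 0.02] 0.49004585225844177
200 [] [] 
215 [306] [369] [array([0.493 , 0.3257, 0.106 ]), array([0.493 , 0.2965, 0.106 ])]
230 [306] [335] [array([0.4857, 0.3258, 0.106 ]), array([0.4857, 0.3119, 0.106 ])]
245 [280] [369] [array([0.4781, 0.3381, 0.106 ]), array([0.4781, 0.2958, 0.106 ])]
```

Emit:
send_rows(steps=[{"tx": 0,"ty": 0,"tz": -0.2,"turn": 0,"grip": 0.5},{"tx": 0,"ty": 0,"tz": -0.5,"turn": 0,"grip": 0.5},{"tx": 0,"ty": 0,"tz": -0.8,"turn": 0,"grip": 0.5},{"tx": 0,"ty": 0,"tz": -1,"turn": 0,"grip": 0.5},{"tx": 0,"ty": 0,"tz": -1,"turn": 0,"grip": 0.5},{"tx": 0,"ty": 0,"tz": -1,"turn": 0,"grip": 0.5},{"tx": 0,"ty": 0,"tz": 0,"turn": 0,"grip": 0.5},{"tx": 0,"ty": 0,"tz": 0,"turn": 0,"grip": 0.5}])

```text
time: 23.25
position: [0.4582, 0.3197, 0.3616]
tool_rot: [3.142, 0.0, 0.001]
ft_force: [0.0, 0.8, -1.1]
grip_width: 0.499
grip_force: 0.0
```

Run:
```python
from st import *
i,K,M=cam('wrist');cv2.imwrite('pics/wrist12.png',i)
g=cv2.cvtColor(i,cv2.COLOR_BGR2GRAY)
O=np.array([.557,.3197,.0495])
c=np.array([proj(K,M,O+np.array(q)) for q in([-.051,-.041,.06],[.051,-.041,.06],[.051,.041,.06],[-.051,.041,.06],[-.055,0,.056],[-.133,0,.056])]).round();print(c.tolist())
x0,y0=np.maximum(c[:4].min(0).astype(int)-8,0);x1,y1=c[:4].max(0).astype(int)+8
roi=g[y0:y1,x0:x1];print(x0,y0)
for r in range(0,roi.shape[0],4):print(y0+r,' '.join('%3d'%v for v in roi[r,::4]))
# handle tip row
col=g[:, int(c[5][0])];print('tip col',[int(v) for v in col[int(c[5][1])-12:int(c[5][1])+12]])
```

```text
23.25 [0.4582 0.3197 0.3616] yaw 0.01 front vs paddle est -0.0793 lat 0.328 F [ 0.05  0.83 -1.08] Fx chute -0.11 [0.07 0.15 0.04] 0.4993030553219527
[[352.0, 139.0], [355.0, 50.0], [285.0, 50.0], [288.0, 139.0], [320.0, 142.0], [320.0, 200.0]]
277 42
42 179 179 178 178 178 180 181 180 181 179 183 182 180 183 181 183 184 181 183 182 180 182
46 170 174 174 175 174 174 173 174 175 174 177 177 178 180 178 179 175 179 178 178 176 177
50 174 178 179 177 179 178 178 175 176 178 176 175 176 173 173 169 172 173 171 173 186 180
54 179 181 154 103 101 102 104 100 101 102 101 103 102  99 101 102  99 104 103 116 188 181
58 171 172 155  99 115 113 116 118 117 119 115 114 113 125 119 124 122 122 125 144 188 181
62 175 178 169 101 185 185 183 177 184 184 183 184 183 185 181 181 182 182 185 143 187 182
66 175 179 169  99 180 183 186 180 186 186 183 185 181 183 183 182 181 180 184 145 187 182
70 173 175 188  97 179 185 183 179 185 185 185 187 183 185 184 184 183 181 183 146 184 180
74 177 179 186  97 182 183 185 181 185 184 184 185 184 185 185 182 183 182 181 146 184 182
78 179 179 184  97 182 177 183
[... 1035 characters left out ...]
 179 183 181 173 177 143 184 185
126 177 179 182 101 184 180 168 154 140 109 176 180 179 180 178 181 180 174 173 152 183 180
130 181 182 179  99 182 170 158 142 120 103 179 179 179 180 179 182 180 174 172 152 182 182
134 175 176 178 105 169 175 184 179 180 175 179 183 181 178 176 182 181 174 172 154 183 183
138 178 178 179 107 106 106 106 106 105 107 107 106 104 104 103 105 106 105 105 158 180 179
142 180 179 182 181 183 183 183 182 180 181 173 174 174 182 180 180 180 180 181 181 183 181
146 177 175 177 177 178 176 177 174 175 179  74  76  71 178 179 179 176 178 175 174 172 169
tip col [80, 81, 77, 78, 77, 72, 78, 76, 76, 81, 78, 82, 78, 128, 196, 193, 193, 197, 195, 197, 197, 195, 198, 198]
```

Run:
```python
from h import *
for n,(y0,y1,x0,x1) in(('wrist12',(48,144,284,358)),('wrist10',(0,190,230,410))):
    g=cv2.cvtColor(cv2.imread(f'pics/{n}.png'),cv2.COLOR_BGR2GRAY)[y0:y1,x0:x1]
    st=1 if n=='wrist12' else 2
    print(n)
    for r in range(0,g.shape[0],st*2 if st>1 else 2):print('%3d '%(y0+r)+''.join(' .:-=+*#%@'[9-min(9,max(0,(int(v)-95)//10))] for v in g[r,::st]))
```

```text
wrist12
 48                 .              .          .         .     .     .        .
 50  ......................:..................:::::::::::::::::::::::::::::.  
 52 .+%@@%@@@@@@@@@@@@@@@@@@@@@@@@@@@@@@@@@@@@@@@@@@@@@@@@@@@@@@@@@@@@@@@@#-..
 54  =%@@@@@@@@@%@%%@@@@@@@%@@@@@@@@%@@@@@@@@@@@@@@@@@@@@@@@@@@@@@@@@@@@@#+-. 
 56  =%@@@@@@@@@@%@@@@@@@@@@@@@@@@@@@@@@@@@@@@%@@@@@@@@%@@@@@@@@@@@@@@@@%++-..
 58  -%@@@%######%####%#%#%%##%%#########%###%#*#*#*###**######*#####*#*++=-. 
 60  -%@@@:..... ..  . ....   ...         .  ...  .....  ....... ......-===-. 
 62  :#@@@-.. ..  . .. ...   .....  .. . ... .... ..... .......  .... .==+=:. 
 64  :#@@@-...... . . .....   ....   ..  .. ..... .....  ......  ......=+==:. 
 66  :#@@@-........ .  ....   ...    .     ............  ....... ..... =+==:. 
 68  .*@@@=..... .. .  ....   ....   .   ... .... ... . ........ ......-++=:. 
 70   *@@@+...... .  . ....   ...     .     ..... ..... .......  ......-+==:..
 72   *@@@=:..... .    ....   . ..   .  ..  ..........   ......  .:....-+=+.  
 74   *@@@+:....... .  .... . . ... .. .  .. .... ... .  ......  
[... 6567 characters left out ...]
     ..           ......-==========
164 @@@@@@@:        ...:::---===++++**##%@: ..  .      ...      ..           ......-==========
168 @@@@@@@:      ....:::--====++*+*###%%@.      .     ..  .    ..            ... .-==========
172 @@@@@@@+    ...::::---===+++***###%%%=.     .     ....      ..    .      ......==-========
176 @@@@@@@%    ...:::---===+++***##%%%%@@@@@@@@@@@@@@%@@@%@@@@@@%@@@@@%@@%@@%@@@@%%%*========
180 %@@@@@%%%%%%%#+-----===++*+*#%%%%@@@@%@%@@%@@@%%@@@@@%@@@@@@@@@@@@%@%@@@@%@@@@@@@%%@%+====
184 %%%%%%%%%%@%%%%@%%@@%%%@@%%%%@%@@@@@@@@@@@@@@@@@@@@@@%@%@@@%@@@@@@@@@@@@%@%%@@%@@@%@@@%@#=
188 ##################################**#***##*#****#*#****##*###*********++*++*++*+*+++*++++*
```

The ASCII rendering shows two hex outlines. The front one appears larger and casts a dark edge, which suggests two blanks stacked there. I'll check its height by parallax.

Emit:
send_rows(steps=[{"tx": 0,"ty": 0.6,"tz": 0,"turn": 0,"grip": 0.5},{"tx": 0,"ty": 0.8,"tz": 0,"turn": 0,"grip": 0.5},{"tx": 0,"ty": 0.6,"tz": 0,"turn": 0,"grip": 0.5},{"tx": 0,"ty": 0,"tz": 0,"turn": 0,"grip": 0.5},{"tx": 0,"ty": 0,"tz": 0,"turn": 0,"grip": 0.5}])

```text
time: 23.92
position: [0.4578, 0.2004, 0.3603]
tool_rot: [3.142, 0.001, -0.003]
ft_force: [0.6, -0.6, 0.7]
grip_width: 0.496
grip_force: 0.0
```

Run:
```python
from st import *
i,K,M=cam('wrist');cv2.imwrite('pics/wrist13.png',i);np.savez('pics/wrist13.npz',K=K,M=M)
print(proj(K,M,[.58,.33,.075]),proj(K,M,[.58,.33,.097]),K[0,0]*.12/.438)
g=cv2.cvtColor(i,cv2.COLOR_BGR2GRAY)
y0,y1,x0,x1=48,144,190,275
for r in range(y0,y1,2):print('%3d '%r+''.join(' .:-=+*#%@'[9-min(9,max(0,(int(v)-95)//10))] for v in g[r,x0:x1]))
```

```text
23.925 [0.4578 0.2004 0.3603] yaw 0.04 front vs paddle est -0.0574 lat 0.2107 F [ 0.64 -0.63  0.72] Fx chute 0.74 [0.08 0.14 0.04] 0.4963261221784246
[220.06146698  77.41329054] [214.52719638  75.52775629] 85.41399531649039
 48      .  . ..... .  .           .    ...   .        .       .   .  =%*-...    ..  .. .
 50 ######################%@@%@@@@%@@@@@%%%@%@%%@@%%@%@@%%%@@%@@@%%:  -%@@#:.  .         
 52 %%@@%@@%@@%%@@@@@@%@@@@%@@@%%@%@@@@%@@@@@@@@@@@@@%@@%@@@%@@@%%%:  -%@@@@#:           
 54 @@@@%@@%%@@@%%%@%@%%%%@@@%@@%@@%@@@%%@%%@%@@%@@@@@@@%@@@@@@@@@@=. :#@@@@@@#:.  .    .
 56 @@@@@@@@@%%@@@@%%@%@@%@%%@%%%%@%%%%@%@%%%%%%%%%@@@%%%%%@%%@@%@%+. :#@@@@@@@=.        
 58 @@@@@@@@@@*-::::::::::::-:::::::::::::::::::::-:::::::.   .....    *@@@@@@@=:........
 60 @@@@@@@@@@*:.......  ......... ..    ...     ..... ....   .... .   *@@@@@@@*.      . 
 62 @@@@@@@@@@%:........ .. ....  ....   ...  . . .... .....  ... ..   +%@@@@@@*.    ... 
 64 @@@@@@@@@@@:...... . .............    . ..... ...  .....  ......   +%@@@@@@*.    .   
 66 @@@@@@@@@@@-........... ..... ....   .... . ......  ....  ....
[... 2741 characters left out ...]
. ..:::----==++**###%%@@@@-.............:.. ....=#@@: ... *@@@@@@@:     
130 ..*@@@@@@@@@*:..:::---===+**##%####%%##=.................. .:=#*=.  .  +@@@@@@@:     
132 . =%@@@@@@@@@@@@@@-......... . .................. ........:=+-...... ..+@@@@@@@-     
134 . =#@@@@@@@@@@@@@@+:......  ...........................=*=:.:.  ... ...=%@@@@@@=. .. 
136 ..:#@@@@@@@@@@@@@%#*******+*++**+*********+*****+****#%***+****#####=..=%@@@@@@=... .
138 .  *%%%%%%%#%#%#%%%%#%%%%%%%%%%%#%%%%%#%%%%%%%%%####################+..-#@@@@@%=. .  
140 .      . .     .   .... . .. .    . .... ... .. ..... .  ... ..........:#@%*=.. .. ..
142 ....   .. . ..... .  . .........:---:---------... .  ..  .....         :-.       ..
```

Moving the camera to −y reveals a third hex-like outline (columns 239–253, rows 110–134) beside the rear blank, whose top matches the floor in brightness. I'll confirm it from the +y side.

Emit:
send_rows(steps=[{"tx": 0,"ty": -0.7,"tz": 0,"turn": 0,"grip": 0.5},{"tx": 0,"ty": -1,"tz": 0,"turn": 0,"grip": 0.5},{"tx": 0,"ty": -1,"tz": 0,"turn": 0,"grip": 0.5},{"tx": 0,"ty": -0.8,"tz": 0,"turn": 0,"grip": 0.5},{"tx": 0,"ty": 0,"tz": 0,"turn": 0,"grip": 0.5},{"tx": 0,"ty": 0,"tz": 0,"turn": 0,"grip": 0.5}])

```text
time: 24.72
position: [0.458, 0.41, 0.3606]
tool_rot: [3.141, 0.002, -0.002]
ft_force: [0.4, -0.5, 0.8]
grip_width: 0.5
grip_force: 0.0
```

Run:
```python
from st import *
i,K,M=cam('wrist');cv2.imwrite('pics/wrist14.png',i);np.savez('pics/wrist14.npz',K=K,M=M)
g=cv2.cvtColor(i,cv2.COLOR_BGR2GRAY)
a=proj(K,M,[.557,.3195,.08]).astype(int);print(a)
x0,x1=a[0]-45,a[0]+45
for r in range(48,144,2):print('%3d '%r+''.join(' .:-=+*#%@'[9-min(9,max(0,(int(v)-95)//10))] for v in g[r,x0:x1]))
```

```text
24.725 [0.458  0.41   0.3606] yaw 0.08 front vs paddle est -0.0965 lat 0.4167 F [ 0.45 -0.52  0.76] Fx chute 0.54 [ 0.01  0.12 -0.02] 0.4996380031360619
[389  96]
 48 ::::::::::::::--.......................................................:..................
 50 ......:...:..-=-...:::::::-:--:--:===============+===++++=++==++=++=++++++=+=++++++=+=+++-
 52 ............-++:..:#@@@@@@@@@@@@%@@@@@@@@@@@@@@@@@@@@@@@@@@@@@@@@@@@@@@@@@@@@@@@@@@@@#*++-
 54 ...........-+++:..:#@@@@@@@@@@@@@@@@@@@@@@@@@@@@@@@@@@@@@@@@@@@@@@@@@@@@@@@@@@@@@%#++++++:
 56 ::::::::::==+++:..:#@@@@@@@@@@@@@@%@@@@@@@@@@@@@@@@@@@@@@@@@@@@@@@@@@@@@@@@@%%#+++++++++=:
 58 ::::::::::=++++:..:+************++++++++++++++++++**+++++++++++++++++++*+++*++++++++++++=:
 60 ::::::::::=++++:............:....................:::..:::.......:::...:::.:=++++++++++++-:
 62 ...:..:.::=++=+:............:....................::...::::.....:.:...::::.-+++++++++++++-.
 64 :::::.::::==+=+:...........:.....................:::..::...:..::.:...::::.-+++++++++++++-.
 66 ..........=++++. ..........:.....................:::..::.:.....:::...:::::-+++
[... 2922 characters left out ...]
.....:...:::::-=+=++++++++=-:.....:
130 ........-==+=-.....:::----==+++*##%%#+++=:...:::.:...::..::.....:::::-==+++++++++=:..:...-
132 .:......-=+++:.......:::::----=----::.::-=--:::::...:::....:....:::::=++++++++++++:......:
134 ::::::::-=+++:............::.:::::..:..::..:=+-:.....:...:......:::::=+++++++++++=:......-
136 :.:.::..-=+==:..:-----------------------------+##====+===+=====++++=++++++++++++==:..::..-
138 ..:.:.:.-=+++:..+%@@%@%%@%@%%@@@@@@@%@%@@@%@%%@%@@@@@@@@@@%@@@@@@@@@@@@@@@%##**++-:..::::-
140 :::..::::-=+=:...::::::::::----:::---:--::-------------------.............::...........::-
142 ...........:-:.........................:::-:--::-:--::............:.....................-.
```

The left faces of the third blank now show at (384–392, 112–134), so all three blanks are in the bin. The bin sits upright on the middle of the plate.

```bash
python3 -c "
from bench import ctrl
print(ctrl.close_job())"
```

```text
the job is handed in; nothing more can be done
None
```

The job is handed in at about 25 s of the 54 s allowed: the bin stands upright on the middle of the scale plate with all three blanks in it and the gripper clear, and I saw no blank fall and no bystander move, though I took no full picture of the bench at the end.

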